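# Set the drawing board's parallel rail at the stop clip

### The job

Set the parallel rail of the drawing board at the stop clip: with a fingertip, press down the brake button in the middle of the rail's handle to free the rail and, keeping the button pressed, push the rail away from you along the board until its end touches the stop clip in the right-hand guide. Then let the button spring up so that the brake holds the rail there. Do not force the rail along while its brake is on, do not push the stop clip along its guide, and neither pick up nor shift the other things on the board and the table.

Things in the scene. Friction and masses are not known exactly. Their poses are not given: they have to be found in the camera images.
- board: A3 drawing board, light grey, 400 (x) x 530 (y) mm, lying level and fixed on the table, drawing surface 22 mm above the table. Origin: centre of its underside. Its x axis runs from the foot to the head of the board, away from the robot: the rail and the stop clip slide along it. Its y axis points left along the rail.
- rail (a joint): How far the rail has slid along the board's +x (m, grows towards the stop clip). The rail is an aluminium blade 64 mm wide across the board, with a black shoe 40 (x) x 26 mm, 12 mm high, at each end and a black handle in the middle. It slides with 1 to 3 N when the brake is off; the brake holds it against about 8 N, and slips, scraping, if forced harder.
- brake_button (a joint): Angle of the brake lever with the button (rad): 0 up, brake on; 0.0286 fully down. It pivots 210 mm to the right of the button's centre: 0.0048 rad is 1 mm there, full travel 6 mm. The force rises to 6 or 7 N over the first 2.5 mm (rubber pad lifting off), then stays at 6 to 8 N to the end; the brake is off from 3 mm down. Springs up when let go.
- button_top (a point): Centre of the top of the brake button: ribbed grey plate 44 (x) x 84 (y) mm in the handle, 40 mm above the table when up, 34 mm fully down. Two raised black ridges along y flank it, 48 mm clear between them, 15 mm thick, 124 mm long, tops 4.5 mm above the raised button. A pressing finger carries the rail by friction or by pushing on a ridge. Axes as the board's.
- rail_end (a point): Centre of the far (+x) face of the rail's right-hand (-y) end shoe, the face that meets the stop clip; 251 mm to the right of the button's centre and 20 mm towards the head. Axes as the board's.
- stop_face (a point): Centre of the near (-x) face of the stop clip, a grey plastic block 22 (x) x 25 (y) x 16 mm with a steel thumbscrew on top, clamped in the board's right-hand guide. The rail is at the stop when rail_end meets this point. The clip slips along its guide if pushed with more than about 30 N. Axes as the board's.
- eraser: Bystander: white block eraser in a card sleeve, 22 x 58 x 12 mm, on the head of the drawing board. Origin: centre of its underside.
- weight: Bystander: steel paper weight, 40 x 40 mm, 38 mm high with its knob, on the head of the drawing board. Origin: centre of its underside.
- pencil: Bystander: black clutch pencil, 150 mm long, 9 mm thick, lying on the head of the drawing board. Origin: under its middle.
- roof_model: Bystander: model of a lattice roof on thin legs on a birch base, 76 x 104 mm, about 85 mm high, on the table beside the board. Origin: centre of its underside.
- cutter: Bystander: grey snap-off cutter, 155 x 24 x 17 mm, lying on the table beside the board. Origin: under the middle of its handle.
- tape: Bystander: roll of masking tape lying flat, 86 mm across, 24 mm high, on the table beside the board. Origin: centre of its underside.
- glue: Bystander: white glue bottle standing on the table beside the board, 44 mm across, 115 mm high. Origin: centre of its underside.

How it is judged (in metres and radians):
On the way, in this order (a step that is already met when the one before it is completed fails the run):
1. the brake button is pressed down and the rail is still short of the stop (value of joint brake_button above 0.007 rad and x of stop_face in the frame of rail_end above 0.03 m), for 0.1 s.
2. with the button still pressed, the rail's end reaches the stop clip (gap under 2 mm) (value of joint brake_button above 0.003 rad and x of stop_face in the frame of rail_end between -0.003 and 0.002 m), for 0.1 s.
At the end, for the whole second after the job is handed in: The rail's right-hand end touches the stop clip (gap under 2 mm) and is at rest, the button is up again (under 0.6 mm down), and the clip is within 3 mm of where it was (x of stop_face in the frame of rail_end between -0.003 and 0.002 m and value of joint brake_button below 0.003 rad and velocity of joint rail between -0.005 and 0.005 m/s and distance of stop_face from where it was at the start of the episode below 0.003 m).
It fails at once if the rail is forced along (faster than 10 mm/s) with its brake on (button less than 0.4 mm down) (value of joint brake_button below 0.002 rad and (velocity of joint rail above 0.01 m/s or velocity of joint rail below -0.01 m/s)).
It fails at once if the stop clip is shifted by more than 3 mm (distance of stop_face from where it was at the start of the episode above 0.003 m).
It fails at once if a bystander is picked up or shifted by more than 15 mm (distance of any of eraser, weight, pencil, roof_model, cutter, tape, glue from where it was at the start of the episode above 0.015 m).
It also fails if it takes over 35 s, if anything falls off the work surface, if the arm or the gripper's body presses on something with over 40 N, if the wrist force passes 120 N, or if a joint passes its speed limit or range.

### The arm

A 7-joint arm with a two-finger parallel gripper is mounted at the origin on the work surface. World frame = base frame: x ahead of the robot, y to its left, z up, the work surface at z = 0. Lengths are in m, angles in degrees, forces in N, time in s.
With the tool pointing down it reaches from about 0.35 to 0.9 m from the base axis. Payload 8.1 kg.
Tool frame: the origin (TCP) lies on the front face of the gripper's body, between the roots of the fingers; the fingertips stand 73 mm ahead of it and the grasp point (between the pads) lies 54 mm ahead of it; z points along the fingers, y is the line along which they close (so a half turn about z gives the same grasp; the last joint's range is limited). The gripper opens to 85 mm and grips with 20 to 120 N. Pads are 22 mm wide; open, the fingers measure 114 mm over their backs; the gripper's body (76 mm by 85 mm) begins 54 mm behind the grasp point. The pads swing forward as they close: fully open they stand 13 mm farther back than shut.
Start: joints at [-68.904, 24.895, 1.432, 90.138, -0.665, 64.973, -4.303], TCP at [0.284, 0.557, 0.304] pointing down, gripper open.
Joint ranges: [-149.89, 149.89], [-25.12, 119.58], [-72.63, 75.52], [4.76, 147.25], [-75.54, 255.54], [6.69, 114.76], [-157.13, 157.13]. Speed limits (degrees/s): [127.2, 127.2, 172.46, 172.46, 180, 180, 180].

### API

Orientations are given as a 3x3 rotation matrix whose columns are the frame's x, y, z axes.
In Python, from bench import get_obs, optics, ctrl gives the robot as it stands. The module is installed in compiled form; this text tells all that it offers.
- The arm moves only by the tool servo_tool, never from a script. Its argument "deltas" is a list of rows, each an object of numbers: "x", "y", "z": the shift along the tool's x, y, z in cm; "yaw": the turn about the tool's z in rad. A call has 1 to 5 rows; each row shifts and turns the commanded pose from where the row before left it, along the tool's axes as they then stand; what a row does not reach is not made up. A row lasts 1/8 s, in which the tool goes at most 62.5 mm and 10.7 degrees, less where a joint would pass 70% of its speed; a pose out of reach is approached as far as the arm can. A call with a gripper value outside its range is refused whole. "grip" is the finger opening in cm, from 0 to 8.54, set as the call begins (left out, the last holds). The fingers move at their own pace and stop on an object; "force" is the grip in N (left out, the last holds). Time passes only in rows, so rows that do not move let the fingers close. It gives the time, the measured TCP pose, the force, the opening and the grip force at its end, in the units of the state.
- get_obs(): the state, without advancing time (a new reading comes with each control period).
- optics.camera(name): name is "side" or "top" or "wrist"; returns the picture (384x512x3 uint8, red, green, blue); there is no depth.
- optics.camera_model(name): a dict with "fx", "fy", "cx", "cy" (pixels), "k1" (the pictures are not rectified: a ray, as slopes to the right and down, at radius r is drawn at 1 + k1 r^2 times it, then the intrinsics apply), "xyz" and "rotation" of the camera in the world. Camera axes: x right, y down, z forward; pixel columns grow to the right and rows downward; lengths in m; the calibration is good to about 2 mm. A picture is of the moment at which its call begins: read the wrist's pose just before it. camera_model takes no time and is no camera call; for the wrist camera it gives the pose at the moment of the call.
- ctrl.close_job(): hands the job in; it is judged then, once.
The state is a dict: "clock": time; "joint_positions": joint angles; "joint_velocities": joint speeds; "joint_efforts": joint torques, N m; "tcp_pos": TCP position; "tcp_rot": TCP orientation; "wrist_force": force on the tool from outside, world axes, zero at the start; "wrist_torque": the same for the moment, N m; "opening": finger opening in m; "grasp_force": force on a finger pad.
Only numpy, scipy, OpenCV 4.12 (cv2) and the standard library are available. Lean on these libraries where they do the work, as an engineer would, in place of code of your own. Each camera call takes 0.05 s, during which the arm holds its last target. There are 200 camera calls.

## Working session

There is one attempt and no reset: what is moved stays moved. The work goes in short steps, Python scripts to look and compute and a tool call to move; the robot and the scene stay as the last step left them, time stands still between calls to the robot, and variables do not carry over. Pictures are saved under pics/ and viewed, at most 10 in all, crops included, and the job is handed in when it is done.

Besides the shell and the picture viewer there is one more tool, called after "Emit:" as name([rows], argument=value, ...), one row to a line, values as JSON. servo_tool: Moves the arm, as the interface text tells. Its arguments: {"type":"object","properties":{"deltas":{"type":"array"},"grip":{"type":"number"},"force":{"type":"number"}},"required":["deltas"]}

```bash
mkdir -p pics; cat > h.py <<'E'
import numpy as np, cv2
from bench import get_obs, optics, ctrl
def snap(n,f):
    m=optics.camera_model(n); im=optics.camera(n); cv2.imwrite('pics/'+f,im[:,:,::-1]); return m,im
def ray(m,u,v):
    d=np.array([(u-m['cx'])/m['fx'],(v-m['cy'])/m['fy']]); p=d.copy()
    for _ in range(20): p=d/(1+m['k1']*(p@p))
    return np.array(m['xyz']),np.array(m['rotation'])@np.array([p[0],p[1],1])
def at(m,u,v,z):
    o,r=ray(m,u,v); return o+r*(z-o[2])/r[2]
def proj(m,P):
    c=np.array(m['rotation']).T@(np.array(P)-m['xyz']); p=c[:2]/c[2]; p=p*(1+m['k1']*(p@p))
    return p*[m['fx'],m['fy']]+[m['cx'],m['cy']]
E
python3 - <<'E'
from h import *
for n in('top','side'):
    m,im=snap(n,n+'1.png'); print(n,m)
    if n=='top': cv2.imwrite('pics/top1.png',cv2.resize(im[:,:,::-1],(800,600),interpolation=cv2.INTER_CUBIC))
s=get_obs(); print(s['tcp_pos'],s['tcp_rot'],s['clock'])
E
```

```text
top {'fx': 480.3887354228414, 'fy': 480.3887354228414, 'cx': 255.15197398797116, 'cy': 189.82696129576505, 'k1': -0.11768220549544167, 'xyz': array([0.42227221, 0.02077942, 1.29542977]), 'rotation': array([[-2.58752463e-02, -9.88466050e-01,  1.49215748e-01],
       [-9.99665180e-01,  2.55866050e-02, -3.85409940e-03],
       [-8.27799123e-06, -1.49265513e-01, -9.88797151e-01]])}
side {'fx': 379.1037170891978, 'fy': 379.1037170891978, 'cx': 259.2093224595203, 'cy': 187.53193222601737, 'k1': -0.04972326221722257, 'xyz': array([ 0.41844269, -0.77450656,  0.68131971]), 'rotation': array([[ 0.97192048, -0.15354757,  0.17830797],
       [-0.23473516, -0.57974973,  0.78024973],
       [-0.01643145, -0.80019584, -0.59951365]])}
[0.28336707 0.55667199 0.3032056 ] [[-8.91182299e-01  4.53645028e-01 -5.45747374e-04]
 [ 4.53645343e-01  8.91181336e-01 -1.31514091e-03]
 [-1.10247264e-04 -1.41960606e-03 -9.99998986e-01]] 0.1
```

View pics/top1.png

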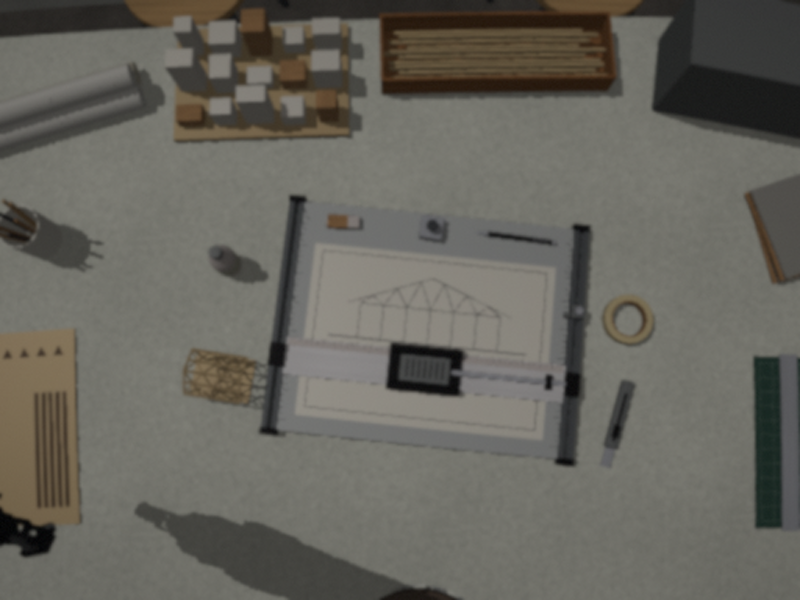

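View pics/side1.png

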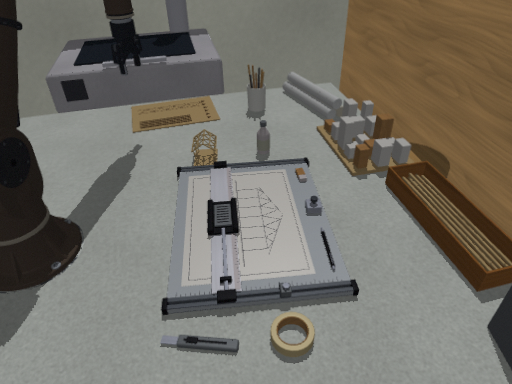

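The top view shows the button at about (425,370) enlarged, the right shoe at (572,385) and the clip at (577,313). The glue bottle and roof model are on the left, clear of the handle. Next I'll crop the area for a closer measurement.

```bash
python3 - <<'E'
from h import *
im=optics.camera('top'); c=im[190:265,235:385,::-1]
c=cv2.resize(c,(800,400),interpolation=cv2.INTER_CUBIC); c=cv2.convertScaleAbs(c,alpha=1.7); cv2.imwrite('pics/crop1.png',c)
m=optics.camera_model('top'); k=1.5625
for n,u,v,z in [('btn',425,370,.04),('cornFL',297,200,.03),('cornNL',268,431,.03),('cornFR',582,230,.03),('cornNR',567,461,.03),('shoeL',277,354,.034),('shoeR',572,385,.034)]:
    print(n,at(m,u/k,v/k,z).round(4))
E
```

```text
btn [ 0.4867 -0.0248  0.04  ]
cornFL [0.7884 0.1889 0.03  ]
cornNL [0.3917 0.2402 0.03  ]
cornFR [ 0.7223 -0.3065  0.03  ]
cornNR [ 0.3285 -0.2579  0.03  ]
shoeL [0.5201 0.2235 0.034 ]
shoeR [ 0.4547 -0.2719  0.034 ]
```

View pics/crop1.png

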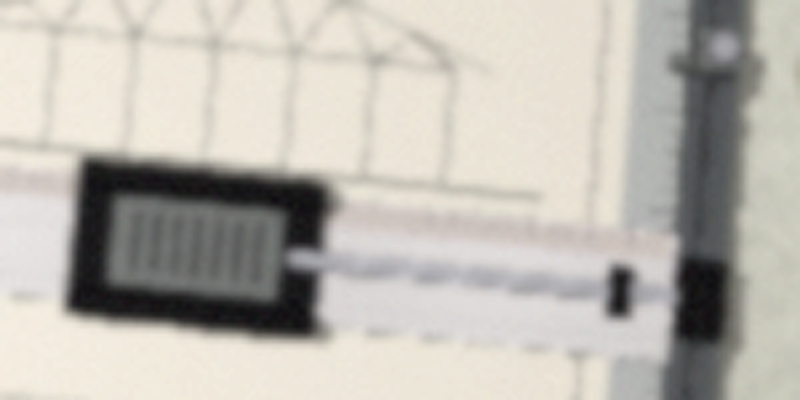

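Emit:
servo_tool([
  {"x": -3.74, "y": -3.54},
  {"x": -3.74, "y": -3.54},
  {"x": -3.74, "y": -3.54},
  {"x": -3.74, "y": -3.54},
  {"x": -3.74, "y": -3.54},
], grip=0)

```text
invalid input
```

Emit:
servo_tool([
  {"x": -3.74, "y": -3.54},
  {"x": -3.74, "y": -3.54},
  {"x": -3.74, "y": -3.54},
  {"x": -3.74, "y": -3.54},
  {"x": -3.74, "y": -3.54},
])

```text
invalid input
```

Emit:
servo_tool([
  {"x": -3.74, "y": -3.54},
  {"x": -3.74, "y": -3.54},
  {"yaw": -0.17},
  {"yaw": -0.17},
  {"z": 0},
])

```text
invalid input
```

Emit:
servo_tool([
  {"x": -3.74, "y": -3.54, "z": 0, "yaw": 0},
  {"x": -3.74, "y": -3.54, "z": 0, "yaw": 0},
  {"x": -3.74, "y": -3.54, "z": 0, "yaw": 0},
  {"x": -3.74, "y": -3.54, "z": 0, "yaw": 0},
  {"x": -3.74, "y": -3.54, "z": 0, "yaw": 0},
], grip=0)

```text
clock: 0.78
tcp_pos: [0.3702, 0.3127, 0.3038]
tcp_rot: [[-0.891, 0.454, -0.0], [0.454, 0.891, -0.0], [-0.0, -0.0, -1.0]]
wrist_force: [1.2, 1.0, 0.4]
opening: -0.0001
grasp_force: 0.0
```

Emit:
servo_tool([
  {"x": -3.74, "y": -3.54, "z": 0, "yaw": 0},
  {"x": -3.74, "y": -3.54, "z": 0, "yaw": 0},
  {"x": -3.74, "y": -3.54, "z": 0, "yaw": 0},
  {"x": -3.74, "y": -3.54, "z": 0, "yaw": 0},
  {"x": -3.74, "y": -3.54, "z": 0, "yaw": 0},
])

```text
clock: 1.4
tcp_pos: [0.4564, 0.0702, 0.304]
tcp_rot: [[-0.891, 0.453, 0.0], [0.453, 0.891, 0.0], [-0.0, 0.0, -1.0]]
wrist_force: [0.7, 0.7, 0.5]
opening: 0.0004
grasp_force: 0.0
```

Emit:
servo_tool([
  {"x": -3.74, "y": -3.54, "z": 0, "yaw": 0},
  {"x": -3.74, "y": -3.54, "z": 0, "yaw": 0},
  {"x": 0, "y": 0, "z": 3, "yaw": -0.17},
  {"x": 0, "y": 0, "z": 3, "yaw": -0.17},
  {"x": 0, "y": 0, "z": 0, "yaw": 0},
])

```text
clock: 2.02
tcp_pos: [0.4894, -0.0254, 0.2423]
tcp_rot: [[-0.991, 0.132, -0.004], [0.132, 0.991, -0.0], [0.004, -0.001, -1.0]]
wrist_force: [-0.4, 0.8, 0.4]
opening: 0.0
grasp_force: 0.0
```

```bash
python3 - <<'E'
from h import *
s=get_obs(); print(s['tcp_pos'],s['tcp_rot'].round(3),s['wrist_force'],s['clock'])
m,im=snap('wrist','w1.png'); print(m)
E
```

```text
[ 0.4894014  -0.0253576   0.24227515] [[-0.991  0.132 -0.004]
 [ 0.132  0.991 -0.   ]
 [ 0.004 -0.001 -1.   ]] [-0.38710233  0.82783397  0.42333691] 2.025
{'fx': 266.48937975545584, 'fy': 266.48937975545584, 'cx': 251.3924843037494, 'cy': 189.75326689749116, 'k1': -0.06338998485543654, 'xyz': array([ 0.41057468, -0.01536645,  0.31332958]), 'rotation': array([[ 1.32373168e-01,  9.43067734e-01,  3.05123898e-01],
       [ 9.91199885e-01, -1.25831823e-01, -4.10991611e-02],
       [-3.64996385e-04,  3.07879199e-01, -9.51425386e-01]])}
```

View pics/w1.png

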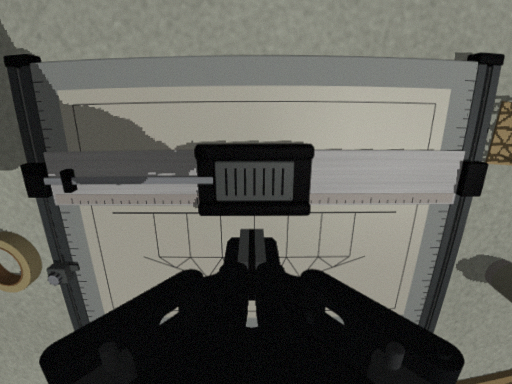

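The wrist view shows the button plate centred at (254,182), the right shoe's far face at about (40,196), and the clip's near edge at about (60,263).

```bash
python3 - <<'E'
from h import *
m=optics.camera_model('wrist'); 
b=at(m,254,182,.04); sl=at(m,472,179,.034); sr=at(m,37,180,.034)
yv=(sl-sr)[:2]; yv/=np.linalg.norm(yv); xv=np.array([yv[1],-yv[0]])
print(b,sl,sr,yv,'bx',xv)
f=at(m,40,196,.03); c=at(m,60,263,.034); print(f,c,'gap',(c-f)[:2]@xv, 'frombtn',(c-b)[:2]@xv-.02)
E
```

```text
[ 0.49176743 -0.02322816  0.04      ] [0.52331245 0.22510713 0.034     ] [ 0.45722307 -0.26911576  0.034     ] [0.13254402 0.99117712] bx [ 0.99117712 -0.13254402]
[ 0.47722649 -0.27659681  0.03      ] [ 0.56630542 -0.28213091  0.034     ] gap 0.08902650840229476 frombtn 0.08819635392439659
```

Emit:
servo_tool([
  {"x": -0.5, "y": 0, "z": 4, "yaw": 0},
  {"x": 0, "y": 0, "z": 4, "yaw": 0},
  {"x": 0, "y": 0, "z": 3.2, "yaw": 0},
  {"x": 0, "y": 0, "z": 1, "yaw": 0},
  {"x": 0, "y": 0, "z": 0, "yaw": 0},
])

```text
clock: 2.7
tcp_pos: [0.4963, -0.0257, 0.1227]
tcp_rot: [[-0.991, 0.132, 0.001], [0.132, 0.991, 0.0], [-0.001, 0.0, -1.0]]
wrist_force: [0.9, -0.8, 0.2]
opening: 0.0002
grasp_force: 0.0
```

Emit:
servo_tool([
  {"x": 0, "y": 0, "z": 0.3, "yaw": 0},
  {"x": 0, "y": 0, "z": 0.3, "yaw": 0},
  {"x": 0, "y": 0, "z": 0.2, "yaw": 0},
  {"x": 0, "y": 0, "z": 0.1, "yaw": 0},
  {"x": 0, "y": 0, "z": 0, "yaw": 0},
])

```text
clock: 3.32
tcp_pos: [0.4957, -0.0258, 0.1129]
tcp_rot: [[-0.991, 0.131, -0.0], [0.131, 0.991, 0.0], [0.0, -0.0, -1.0]]
wrist_force: [-0.1, 1.1, -0.3]
opening: -0.0001
grasp_force: 0.0
```

Emit:
servo_tool([
  {"x": 0, "y": 0, "z": 0.2, "yaw": 0},
  {"x": 0, "y": 0, "z": 0.15, "yaw": 0},
  {"x": 0, "y": 0, "z": 0.1, "yaw": 0},
  {"x": 0, "y": 0, "z": 0.0, "yaw": 0},
  {"x": 0, "y": 0, "z": 0, "yaw": 0},
])

```text
clock: 3.95
tcp_pos: [0.4961, -0.0259, 0.1087]
tcp_rot: [[-0.991, 0.131, 0.001], [0.131, 0.991, 0.0], [-0.001, 0.0, -1.0]]
wrist_force: [-0.3, 0.1, 5.8]
opening: 0.0001
grasp_force: 3.2
```

Emit:
servo_tool([
  {"x": 0, "y": 0, "z": 0.1, "yaw": 0},
  {"x": 0, "y": 0, "z": 0.05, "yaw": 0},
  {"x": 0, "y": 0, "z": 0, "yaw": 0},
])

```text
clock: 4.32
tcp_pos: [0.4961, -0.0258, 0.1072]
tcp_rot: [[-0.991, 0.131, 0.001], [0.131, 0.991, 0.0], [-0.001, 0.0, -1.0]]
wrist_force: [-1.2, 1.0, 6.6]
opening: 0.0
grasp_force: 3.4
```

Emit:
servo_tool([
  {"x": -0.2, "y": 0, "z": 0, "yaw": 0},
  {"x": -0.4, "y": 0, "z": 0, "yaw": 0},
  {"x": -0.5, "y": 0, "z": 0, "yaw": 0},
  {"x": -0.5, "y": 0, "z": 0, "yaw": 0},
  {"x": -0.4, "y": 0, "z": 0, "yaw": 0},
])

```text
clock: 4.95
tcp_pos: [0.5161, -0.0284, 0.1072]
tcp_rot: [[-0.991, 0.131, 0.001], [0.131, 0.991, 0.0], [-0.001, 0.0, -1.0]]
wrist_force: [-1.2, 1.1, 7.1]
opening: -0.0001
grasp_force: 3.4
```

Emit:
servo_tool([
  {"x": -0.5, "y": 0, "z": 0, "yaw": 0},
  {"x": -0.5, "y": 0, "z": 0, "yaw": 0},
  {"x": -0.5, "y": 0, "z": 0, "yaw": 0},
  {"x": -0.5, "y": 0, "z": 0, "yaw": 0},
  {"x": -0.5, "y": 0, "z": 0, "yaw": 0},
])

```text
clock: 5.58
tcp_pos: [0.5408, -0.0316, 0.1073]
tcp_rot: [[-0.991, 0.13, 0.001], [0.13, 0.991, 0.0], [-0.001, 0.0, -1.0]]
wrist_force: [-0.8, -0.0, 6.8]
opening: -0.0001
grasp_force: 3.4
```

Emit:
servo_tool([
  {"x": -0.5, "y": 0, "z": 0, "yaw": 0},
  {"x": -0.5, "y": 0, "z": 0, "yaw": 0},
  {"x": -0.4, "y": 0, "z": 0, "yaw": 0},
  {"x": -0.3, "y": 0, "z": 0, "yaw": 0},
  {"x": 0, "y": 0, "z": 0, "yaw": 0},
])

```text
clock: 6.2
tcp_pos: [0.5581, -0.0339, 0.1074]
tcp_rot: [[-0.991, 0.13, 0.002], [0.13, 0.991, 0.0], [-0.002, 0.0, -1.0]]
wrist_force: [-0.1, 0.6, 7.4]
opening: -0.0002
grasp_force: 3.3
```

```bash
python3 - <<'E'
from h import *
m,im=snap('wrist','w2.png'); print(m['xyz'],m['rotation'])
E
```

```text
[ 0.47883524 -0.02401892  0.1779842 ] [[ 1.30895924e-01  9.41318358e-01  3.11104494e-01]
 [ 9.91395672e-01 -1.24580604e-01 -4.01782776e-02]
 [ 9.37035422e-04  3.13686821e-01 -9.49526040e-01]]
```

View pics/w2.png

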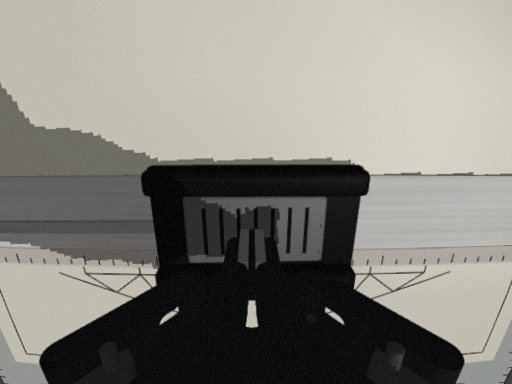

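The wrist view shows the fingertip on the button, near (252,250), with the rail moving along with it. About 27 mm remains.

Emit:
servo_tool([
  {"x": -0.3, "y": 0, "z": 0, "yaw": 0},
  {"x": -0.4, "y": 0, "z": 0, "yaw": 0},
  {"x": -0.4, "y": 0, "z": 0, "yaw": 0},
  {"x": -0.3, "y": 0, "z": 0, "yaw": 0},
  {"x": -0.2, "y": 0, "z": 0, "yaw": 0},
])

```text
clock: 6.88
tcp_pos: [0.5736, -0.0359, 0.1074]
tcp_rot: [[-0.991, 0.13, 0.001], [0.13, 0.991, 0.0], [-0.001, 0.0, -1.0]]
wrist_force: [-0.8, 0.3, 6.7]
opening: 0.0001
grasp_force: 3.4
```

Emit:
servo_tool([
  {"x": -0.1, "y": 0, "z": 0, "yaw": 0},
  {"x": -0.1, "y": 0, "z": 0, "yaw": 0},
  {"x": -0.1, "y": 0, "z": 0, "yaw": 0},
  {"x": -0.1, "y": 0, "z": 0, "yaw": 0},
  {"x": -0.1, "y": 0, "z": 0, "yaw": 0},
])

```text
clock: 7.5
tcp_pos: [0.5785, -0.0365, 0.1074]
tcp_rot: [[-0.991, 0.13, 0.001], [0.13, 0.991, 0.0], [-0.001, 0.0, -1.0]]
wrist_force: [-1.5, 1.0, 6.3]
opening: -0.0003
grasp_force: 3.4
```

```bash
python3 - <<'E'
from h import *
s=get_obs(); print(s['tcp_pos'],s['wrist_force'],s['clock'])
m,im=snap('top','t2.png'); m2,i2=snap('side','s2.png')
a=cv2.resize(im[190:250,330:390,::-1],(600,600),interpolation=cv2.INTER_CUBIC)
# clip expected region in side view
b=cv2.resize(i2[255:315,190:320,::-1],(1300//2,600//2),interpolation=cv2.INTER_CUBIC)
cv2.imwrite('pics/c2.png',cv2.convertScaleAbs(np.vstack([cv2.resize(a,(650,300)) ,b]),alpha=1.7))
E
```

```text
[ 0.57849713 -0.03649602  0.10735939] [-1.47728605  0.9808377   6.30241536] 7.5
```

View pics/c2.png

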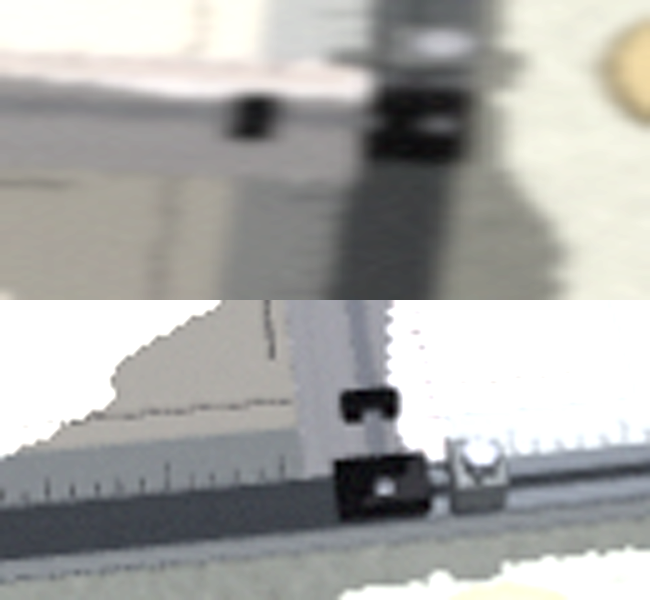

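The side crop shows the shoe's edge at column 430 and the clip at 450, a gap of about 8 mm. I'll continue slowly and watch the force.

Emit:
servo_tool([
  {"x": -0.12, "y": 0, "z": 0, "yaw": 0},
  {"x": -0.12, "y": 0, "z": 0, "yaw": 0},
  {"x": -0.12, "y": 0, "z": 0, "yaw": 0},
  {"x": -0.12, "y": 0, "z": 0, "yaw": 0},
  {"x": -0.12, "y": 0, "z": 0, "yaw": 0},
])

```text
clock: 8.22
tcp_pos: [0.5844, -0.0373, 0.1074]
tcp_rot: [[-0.991, 0.13, 0.001], [0.13, 0.991, 0.0], [-0.001, 0.0, -1.0]]
wrist_force: [-1.7, 1.0, 6.4]
opening: -0.0003
grasp_force: 3.4
```

Emit:
servo_tool([
  {"x": -0.1, "y": 0, "z": 0, "yaw": 0},
  {"x": -0.1, "y": 0, "z": 0, "yaw": 0},
  {"x": -0.1, "y": 0, "z": 0, "yaw": 0},
])

```text
clock: 8.6
tcp_pos: [0.5874, -0.0376, 0.1074]
tcp_rot: [[-0.991, 0.13, 0.001], [0.13, 0.991, 0.0], [-0.001, 0.0, -1.0]]
wrist_force: [-0.6, 0.9, 6.8]
opening: 0.0001
grasp_force: 3.4
```

Emit:
servo_tool([
  {"x": -0.1, "y": 0, "z": 0, "yaw": 0},
  {"x": -0.1, "y": 0, "z": 0, "yaw": 0},
  {"x": 0, "y": 0, "z": 0, "yaw": 0},
])

```text
clock: 8.98
tcp_pos: [0.5886, -0.0378, 0.107]
tcp_rot: [[-0.991, 0.13, -0.001], [0.13, 0.991, 0.001], [0.001, 0.0, -1.0]]
wrist_force: [-3.3, 1.3, 6.4]
opening: -0.0002
grasp_force: 3.4
```

Emit:
servo_tool([
  {"x": -0.1, "y": 0, "z": 0, "yaw": 0},
  {"x": -0.1, "y": 0, "z": 0, "yaw": 0},
  {"x": 0, "y": 0, "z": 0, "yaw": 0},
])

```text
clock: 9.35
tcp_pos: [0.59, -0.0381, 0.1068]
tcp_rot: [[-0.991, 0.13, -0.002], [0.13, 0.991, 0.001], [0.002, 0.0, -1.0]]
wrist_force: [-4.7, 0.7, 6.5]
opening: -0.0003
grasp_force: 3.4
```

```bash
python3 - <<'E'
from h import *
s=get_obs(); print(s['tcp_pos'],s['wrist_force'],s['clock'])
m2,i2=snap('side','s3.png')
cv2.imwrite('pics/c3.png',cv2.convertScaleAbs(cv2.resize(i2[270:310,230:310,::-1],(800,400),interpolation=cv2.INTER_CUBIC),alpha=1.5))
E
```

```text
[ 0.59000272 -0.03809824  0.10681815] [-4.67366822  0.74974486  6.4738758 ] 9.35
```

View pics/c3.png

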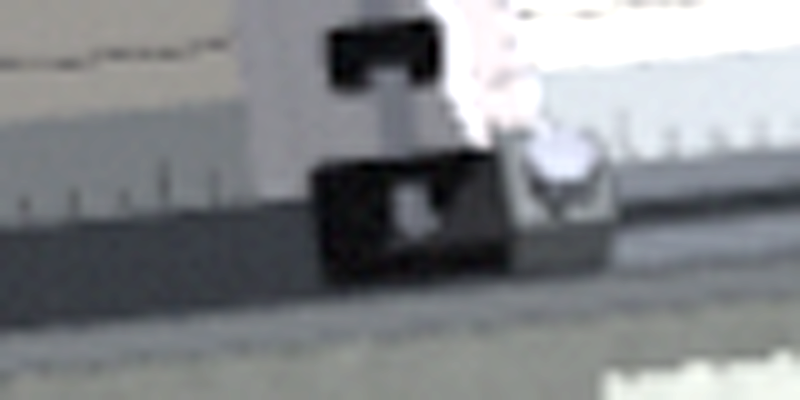

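The shoe touches the clip at about column 505, and the push force has risen to 4.7 N. That is contact, so I'll lift straight up.

Emit:
servo_tool([
  {"x": 0, "y": 0, "z": -0.2, "yaw": 0},
  {"x": 0, "y": 0, "z": -0.2, "yaw": 0},
  {"x": 0, "y": 0, "z": -0.2, "yaw": 0},
  {"x": 0, "y": 0, "z": -0.3, "yaw": 0},
  {"x": 0, "y": 0, "z": -0.5, "yaw": 0},
])

```text
clock: 10.02
tcp_pos: [0.5909, -0.0384, 0.121]
tcp_rot: [[-0.991, 0.131, -0.0], [0.131, 0.991, -0.0], [0.0, -0.0, -1.0]]
wrist_force: [-0.0, 0.4, 0.4]
opening: 0.0002
grasp_force: 0.0
```

Emit:
servo_tool([
  {"x": 0, "y": 0, "z": -2, "yaw": 0},
  {"x": 0, "y": 0, "z": -4, "yaw": 0},
  {"x": 0, "y": 0, "z": -4, "yaw": 0},
  {"x": 0, "y": 0, "z": -2, "yaw": 0},
  {"x": 0, "y": 0, "z": 0, "yaw": 0},
])

```text
clock: 10.65
tcp_pos: [0.5918, -0.0384, 0.2428]
tcp_rot: [[-0.991, 0.131, 0.004], [0.131, 0.991, 0.0], [-0.004, 0.001, -1.0]]
wrist_force: [-0.2, -0.2, -1.1]
opening: -0.0
grasp_force: 0.0
```

```bash
python3 - <<'E'
from h import *
s=get_obs(); print(s['tcp_pos'],s['wrist_force'],s['clock'])
m2,i2=snap('side','s4.png')
cv2.imwrite('pics/c4.png',cv2.convertScaleAbs(cv2.resize(i2[270:310,230:310,::-1],(800,400),interpolation=cv2.INTER_CUBIC),alpha=1.5))
E
```

```text
[ 0.59180375 -0.03843871  0.24278646] [-0.17479649 -0.17192976 -1.07907317] 10.65
```

View pics/c4.png

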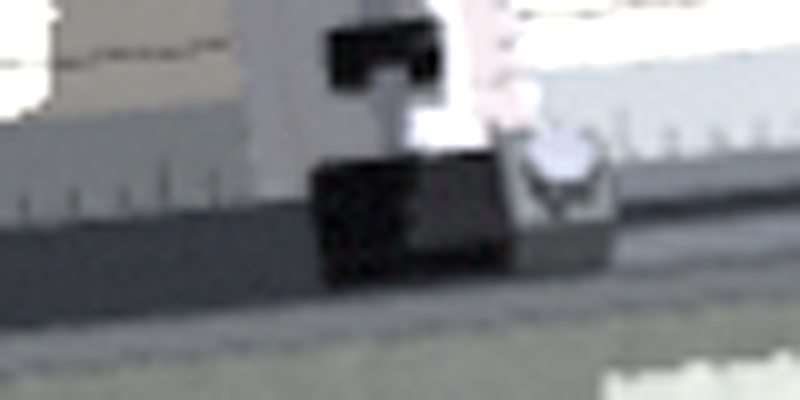

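The shoe still touches the clip at column 505, and neither has moved since I lifted off. I'll hand the job in.

```bash
python3 -c "
from bench import ctrl; print(ctrl.close_job())"
```

```text
the job is handed in; nothing more can be done
None
```

The rail is set against the stop clip with the fingertip lifted clear so the brake button could spring up, and the job was handed in at about 10.7 s; the last side view shows rail and clip still touching, but no verdict came back.

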